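Bring the sauce round and bolt the carousel

TASK

The condiment carousel on the bento line is bolted with the foil cups at the front. Push the bolt's knob outwards to free the turntable, push the turntable smoothly round by the finger pegs on its rim until the squeeze bottle stands at the front, on the drip tray side, then push the bolt fully home again so that the turntable is locked there. Only push with the fingers: touch, lift or upset nothing that stands on the turntable, and leave the things lying round it alone.

Things in the scene. Friction and masses are not known exactly. Their poses are not given: they have to be found in the camera images.
- carousel: The fixed base of the condiment carousel: a round steel foot. Origin on the worktop under the turntable's axis; z up; its front is -x (roughly towards the robot), where a shallow steel drip tray (58 x 130 mm, 17 mm high, centre 209 mm from the axis) sticks out on the worktop; -y is its right, where the bolt sits on an arm. It stands turned by up to 0.25 rad. It cannot move.
- hub (a point): Point on the turntable's axis, level with its upper face, 32 mm above the worktop. Six stations lie 82 mm from the axis, 60 degrees apart, parted by low rods (5 mm high). At joint value 0 the stations stand at 0, 60, 120, 180 (the front one), 240 and 300 degrees counter-clockwise from the base's +x; pegs and notches at 30, 90, 150, 210, 270 (before the bolt) and 330.
- front_station (a point): The front station: the fixed point on the side of the drip tray, 82 mm from the axis along the base's -x, 32 mm above the worktop (the height of the turntable's upper face). A thing faces front when it stands over this point.
- turntable_plate (a joint): Turntable angle, rad, counter-clockwise from above; 0 at the start; turns either way. Disc 344 mm across; raised rim 152 to 172 mm from the axis, its top 40 mm above the worktop, with six through notches 14 mm wide. At each multiple of pi/3 a station is at the front and a notch before the bolt. Bolted: under 1 degree of play. Free: 1.5 to 3 N at a peg; pushed slowly it stops at once.
- peg_front_left (a point): Point on the axis of one of the six finger pegs, 70 mm above the worktop; turns with the turntable; at the start the peg left of the front station (150 degrees). Each peg is an upright steel rod 10 mm thick with a 14 mm ball on top, axis 143 mm from the hub, just inside the rim, in line with a notch and half-way between two stations; its top is 90 mm above the worktop.
- bolt_bar (a joint): Bolt travel, m: 0 fully home (turntable locked), 0.026 fully drawn; slides away from the axis along the base's -y, clear of the rim from 0.020. Stays where left; needs about 3 N, plus 25 N per m/s. Nose: 12 mm round-ended bar, axis 31 mm above the worktop. It enters a notch that is within about 2 degrees of line and pulls the turntable true; else it stops against the rim.
- bolt_knob (a point): Point on the axis of the bolt's upright black knob, 70 mm above the worktop, 228 mm from the hub when home. Round, 22 mm across from 68 mm to its top at 83 mm, neck 15 mm from 46 to 62 mm. The guide block before it (182 to 206 mm from the axis, 42 mm wide) is 44 mm high. A fingertip fits between knob and peg from above; fingertips kept 48 mm above the worktop clear rim and guide.
- squeeze_bottle: The squeeze bottle, the only bottle and by far the tallest thing on the turntable: round, 54 mm across, 200 mm tall with a pointed nozzle, loose. Origin at the centre of its underside. It starts at any station but the front one. It can topple, and the turntable run on, if pegs are pushed or stopped abruptly: 0.1 m/s at a peg is safe.
- foil_cup_stack: Stack of nested foil cups, 60 mm across, 49 mm high, loose; origin at the centre of its underside; at the front station at the start.
- timer: Wind-up kitchen timer, 62 x 62 mm, 42 mm high, loose on the turntable; origin at the centre of its underside.
- labels: Block of paper labels, 44 x 61 mm, 15 mm high, loose on the turntable; origin at the centre of its underside.
- shaker_1: Steel seasoning shaker, round, 50 mm across, 63 mm high, loose on the turntable; origin at the centre of its underside.
- shaker_2: A second shaker like shaker_1.
- strip_tub: White food tub, 118 x 158 mm, 62 mm high, on the worktop at the near right; origin at the centre of its underside.
- marker_pen: Marker pen, 131 mm long, 16 mm thick, lying on the worktop at the far right; origin at its middle, underside.

How it is judged:
By the outcome, as a careful person would: the job done as asked, in the order asked, and still so for the second after the job is handed in, with the robot touching nothing.
It also fails if it takes over 72 s, if anything falls off the work surface, if the arm or the gripper's body presses on something with over 40 N, if the wrist force passes 120 N, or if a joint passes its speed limit or range.

ROBOT

A 7-joint arm with a two-finger parallel gripper is mounted at the origin on a cart in front of the work surface, level with it; the furniture and walls round the work are solid. World frame = base frame: x ahead of the robot, y to its left, z up, the work surface at z = 0. Lengths are in m, angles in rad, forces in N, time in s.
With the tool pointing down it reaches from about 0.4 to 0.875 m from the base axis. Payload 19.3 kg.
Tool frame: the origin (TCP) lies at the very end of the fingers, on their centre line; the grasp point (between the pads) lies 19 mm behind it; z points along the fingers, y is the line along which they close (so a half turn about z gives the same grasp; the last joint's range is limited). The gripper opens to 85 mm and grips with 20 to 120 N. Pads are 22 mm wide; open, the fingers measure 114 mm over their backs; the gripper's body (76 mm by 85 mm) begins 54 mm behind the grasp point. The pads swing forward as they close: fully open they stand 13 mm farther back than shut.
Start: joints at [1.216, 0.521, -0.036, 1.599, 0.021, 1.021, -0.113], TCP at [0.176, -0.6, 0.231] pointing down, gripper open.
Joint ranges: [-2.91, 2.91], [-0.3, 2.13], [-1.5, 1.42], [0.17, 2.43], [-1.26, 4.41], [0.16, 1.93], [-2.52, 2.52]. Speed limits (rad/s): [1.89, 1.89, 2.39, 2.39, 3.01, 3.01, 3.01].

INTERFACE

Orientations are given as [roll, pitch, yaw] about the fixed x, y, z axes, in that order (R = Rz(yaw) Ry(pitch) Rx(roll)).
In Python, from workcell import bot gives the robot as it stands.
- The arm moves only by the shell command python3 -m crank 'ROWS' [FORCE]. ROWS is a JSON object of lists of equal length, an entry for each row: "travel": the shift along the world's x, y, z in cm, a list of three; "turn": the turn, a rotation vector about the world's x, y, z in degrees, a list of three; "gripper": the closure, from 0 (fully open) to 1 (shut). A call has exactly 5 rows; each row is the pose to reach, as a shift and turn from the pose commanded when the call began; what a row does not reach only later rows make up. A row lasts 1/10 s, in which the tool goes at most 50 mm and 8.59 degrees, less where a joint would pass 70% of its speed; a pose out of reach is approached as far as the arm can. A call with a gripper value outside its range is refused whole. The fingers move at their own pace and stop on an object; FORCE is the grip in N (left out, the last holds). Time passes only in rows, so rows that repeat a pose let the fingers close, or fill a call up. It gives the time, the measured TCP pose, the force, the opening and the grip force at its end, in the units of the state.
- bot.observe(): the state, without advancing time (a new reading comes with each control period).
- bot.grab_frame(name): name is "scene" or "side" or "wrist"; returns a dict with "pixels" (420x560x3 uint8, red, green, blue), "fx", "fy", "cx", "cy" (pixels), "dist" ([k1, k2, p1, p2, k3] as OpenCV has them; the pictures are not rectified), "extrinsics" (4x4, takes a point from world to camera coordinates). Camera axes: x right, y down, z forward; pixel columns grow to the right and rows downward; lengths in m; the calibration is good to about 2 mm. A picture is of the moment at which its call begins. There is no depth.
- bot.job_done(): hands the job in; it is judged then, once.
The state is a dict: "clock": time; "qpos": joint angles; "qd": joint speeds; "joint_efforts": joint torques, N m; "position": TCP position; "tool_rot": TCP orientation; "force": force on the tool from outside, world axes, zero at the start; "moment": the same for the moment, N m; "grip_width": finger opening in m; "finger_force": force on a finger pad.
Only numpy, scipy, OpenCV 4.12 (cv2) and the standard library are available. Lean on these libraries where they do the work, as an engineer would, in place of code of your own. Each camera call takes 0.05 s, during which the arm holds its last target. There are 200 camera calls.

## Working session

There is one attempt and no reset: what is moved stays moved. The work goes in short steps, Python scripts to look and compute and a shell command to move; the robot and the scene stay as the last step left them, time stands still between calls to the robot, and variables do not carry over. Pictures are saved under pics/ and viewed, at most 10 in all, crops included, and the job is handed in when it is done.

```bash
mkdir -p pics; ls; cat > h.py <<'E'
import numpy as np, cv2, json
from workcell import bot
def snap(n,f):
    d=bot.grab_frame(n); cv2.imwrite(f'pics/{f}.png',d['pixels'][:,:,::-1])
    np.savez(f'pics/{f}.npz',**{k:np.array(v) for k,v in d.items()}); return d
def ld(f): return np.load(f'pics/{f}.npz')
def K(d): return np.array([[d['fx'],0,d['cx']],[0,d['fy'],d['cy']],[0,0,1.]],float)
def ray(d,uv):
    p=cv2.undistortPoints(np.array([[uv]],float),K(d),np.array(d['dist'],float))[0,0]
    E=d['extrinsics'];R=E[:3,:3];return -R.T@E[:3,3],R.T@np.array([p[0],p[1],1.])
def atz(d,uv,z):
    o,r=ray(d,uv);return o+r*(z-o[2])/r[2]
def tri(*a):
    A=np.zeros((3,3));b=np.zeros(3)
    for d,uv in a:
        o,r=ray(d,uv);r=r/np.linalg.norm(r);P=np.eye(3)-np.outer(r,r);A+=P;b+=P@o
    return np.linalg.solve(A,b)
def proj(d,p):
    E=np.array(d['extrinsics']);r,_=cv2.Rodrigues(E[:3,:3])
    return cv2.projectPoints(np.array(p,float).reshape(-1,1,3),r,E[:3,3],K(d),np.array(d['dist'],float))[0][:,0]
E
python3 - <<'E'
from h import *
a=snap('scene','s0');b=snap('side','d0')
for n,d in(('s0',a),('d0',b)):
    print(n,(-np.array(d['extrinsics'])[:3,:3].T@np.array(d['extrinsics'])[:3,3]).round(3),d['fx'])
o=bot.observe();print(o['clock'],o['position'],o['tool_rot'],o['grip_width'],o['force'])
E
```

```text
pics
s0 [ 0.196 -0.492  0.873] 476.0990079787961
d0 [0.104 0.743 0.374] 406.18135836471333
0.1 [ 0.17550201 -0.59954614  0.23078551] [-3.14058486e+00  7.06523899e-05  2.84796305e-01] 0.08549833196243597 [-1.14066764 -0.94977161 -0.25601829]
```

View pics/s0.png

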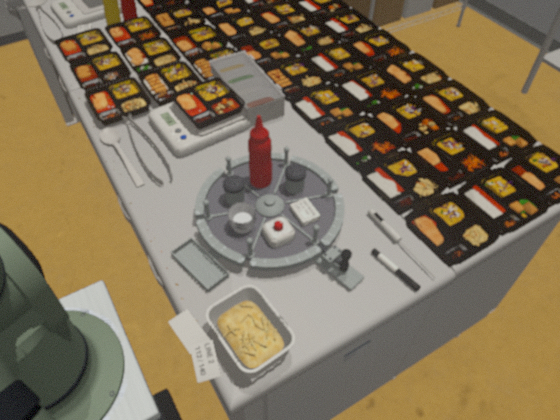

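View pics/d0.png

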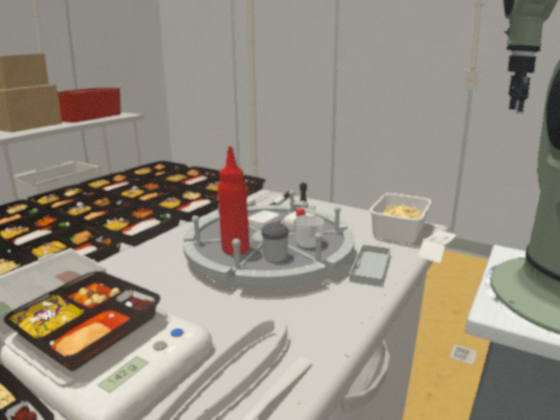

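The scene view shows the carousel with its hub near (269,203), the bottle at (260,160) on the far-left, foil cups at (243,217), the drip tray at (200,265) and the bolt knob at (345,258). The side view shows the bottle at (234,205) and the knob at (303,190). I'll enlarge both.

```bash
python3 - <<'E'
import cv2
a=cv2.imread('pics/s0.png')[130:310,160:400];cv2.imwrite('pics/s0c.png',cv2.resize(a,None,fx=3.3,fy=3.3,interpolation=cv2.INTER_CUBIC))
a=cv2.imread('pics/d0.png')[150:300,170:410];cv2.imwrite('pics/d0c.png',cv2.resize(a,None,fx=3.3,fy=3.3,interpolation=cv2.INTER_CUBIC))
E
```

```text
(no output)
```

View pics/s0c.png

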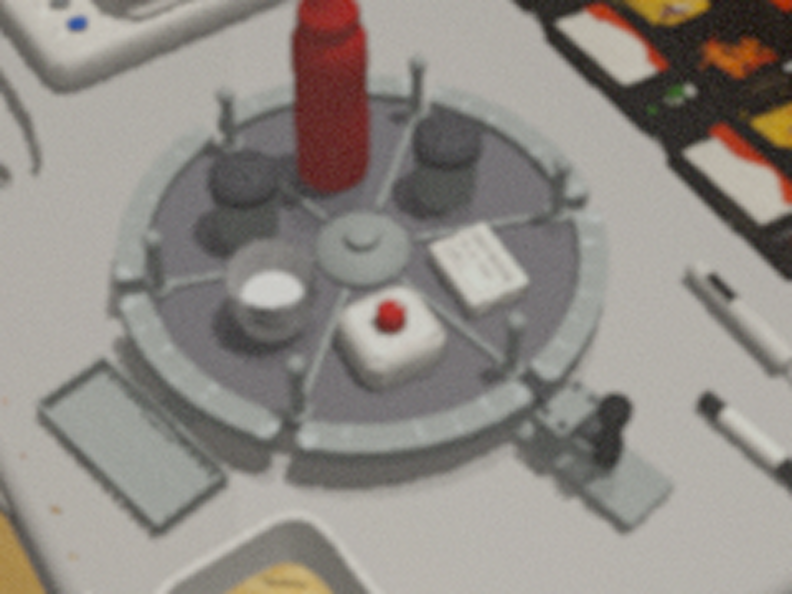

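View pics/d0c.png

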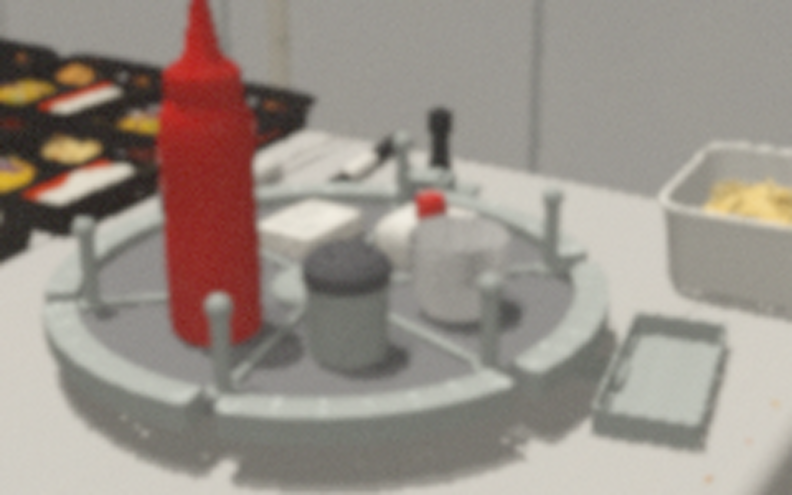

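```bash
cat > fit.py <<'E'
from h import *
from scipy.optimize import least_squares
def model(c,ang,r,z,q=0):
    a=np.radians(ang)+c[2]+q;return [c[0]+r*np.cos(a),c[1]+r*np.sin(a),z]
if __name__=='__main__':
    s,d=ld('s0'),ld('d0')
    S={90:(225,97),30:(418,66),330:(560,167),270:(515,320),210:(297,364),150:(152,240)}
    D={30:(84,226),90:(218,301),150:(490,283),210:(552,197),270:(402,138)}
    S={k:(160+(u+.5)/3.3-.5,130+(v+.5)/3.3-.5) for k,(u,v) in S.items()}
    D={k:(170+(u+.5)/3.3-.5,150+(v+.5)/3.3-.5) for k,(u,v) in D.items()}
    def res(c):
        return np.concatenate([proj(i,[model(c,k,.143,.083) for k in M])-np.array(list(M.values())) for i,M in((s,S),(d,D))]).ravel()
    f=least_squares(res,[.6,0,0],loss='soft_l1');print(f.x.round(4));print(f.fun.reshape(-1,2).round(1).tolist())
    for k in D:print(k,tri((s,S[k]),(d,D[k])).round(4),np.round(model(f.x,k,.143,.083),4))
    kn=tri((s,(160+614/3.3,130+410/3.3)),(d,(170+440/3.3,150+120/3.3)));print('knob',kn,np.round(model(f.x,270,.228,.078),4))
    np.save('c.npy',f.x)
E
python3 fit.py
```

```text
[0.5489 0.1302 0.2303]
[[0.1, -0.1], [-0.2, -0.5], [0.7, -0.1], [0.3, 1.0], [-0.4, 0.8], [-0.0, 0.3], [0.1, 0.4], [-0.0, 1.4], [-0.3, 0.3], [-0.2, -0.6], [-0.2, 1.0]]
30 [0.6535 0.2271 0.0829] [0.6532 0.228  0.083 ]
90 [0.5161 0.2683 0.0846] [0.5163 0.2694 0.083 ]
150 [0.4119 0.1713 0.0838] [0.412  0.1715 0.083 ]
210 [0.4451 0.0332 0.0827] [0.4446 0.0323 0.083 ]
270 [ 0.5809 -0.0085  0.0859] [ 0.5815 -0.0091  0.083 ]
knob [ 0.59961028 -0.0921216   0.07357486] [ 0.6009 -0.0918  0.078 ]
```

The bottle stands at 60°, so the turntable has to go +120°. The triangulated peg and knob positions agree with the model to 1–3 mm. I'll move to above the gap between the peg and the knob with the gripper shut.

```bash

python3 -m crank '{"travel":[[2.8,3.7,0],[5.6,7.3,0],[8.3,11,0],[11.1,14.6,0],[13.9,18.3,0]],"turn":[[0,0,-1],[0,0,-2],[0,0,-3],[0,0,-3],[0,0,-3]],"gripper":[1,1,1,1,1]}' 40
python3 -m crank '{"travel":[[2.8,3.7,0],[5.6,7.3,0],[8.3,11,0],[11.1,14.6,0],[13.9,18.3,0]],"turn":[[0,0,0],[0,0,0],[0,0,0],[0,0,0],[0,0,0]],"gripper":[1,1,1,1,1]}'
python3 -m crank '{"travel":[[2.8,3.7,0],[5.6,7.3,-1],[8.3,11,-3],[11.1,14.6,-5],[13.9,18.3,-7]],"turn":[[0,0,0],[0,0,0],[0,0,0],[0,0,0],[0,0,0]],"gripper":[1,1,1,1,1]}'
python3 -m crank '{"travel":[[0,0,0],[0,0,0],[0,0,0],[0,0,0],[0,0,0]],"turn":[[0,0,0],[0,0,0],[0,0,0],[0,0,0],[0,0,0]],"gripper":[1,1,1,1,1]}'
python3 - <<'E'
from h import *
a=snap('wrist','w1');b=snap('side','d1')
im=cv2.imread('pics/d1.png')[100:250,200:400];w=cv2.imread('pics/w1.png')
cv2.imwrite('pics/m1.png',np.hstack([cv2.resize(w,(440,330)),cv2.resize(im,(440*330//330,330))])[:,:800])
c=np.load('c.npy');p=bot.observe()['position'];e=p[:2]-c[:2];u=np.array([np.sin(c[2]),-np.cos(c[2])])
print(p,'r',e@u,'lat',e@[ -u[1],u[0]])
E
```

```text
clock: 0.6
position: [0.3153, -0.4152, 0.2312]
tool_rot: [-3.141, 0.0, 0.232]
force: [0.9, -1.1, -0.0]
grip_width: 0.0124
finger_force: 0.0
clock: 1.1
position: [0.4543, -0.2322, 0.2313]
tool_rot: [3.142, 0.0, 0.232]
force: [0.8, -0.6, 0.2]
grip_width: 0.0003
finger_force: 0.0
clock: 1.6
position: [0.593, -0.0497, 0.1605]
tool_rot: [3.142, 0.0, 0.232]
force: [0.4, -0.5, -0.1]
grip_width: -0.0001
finger_force: 0.0
clock: 2.1
position: [0.5922, -0.0522, 0.162]
tool_rot: [3.141, -0.001, 0.231]
force: [0.3, -0.3, -0.2]
grip_width: -0.0003
finger_force: 0.0
[ 0.59219088 -0.05182838  0.1618832 ] r 0.18705646517214908 lat 0.0006125469889078569
```

View pics/m1.png

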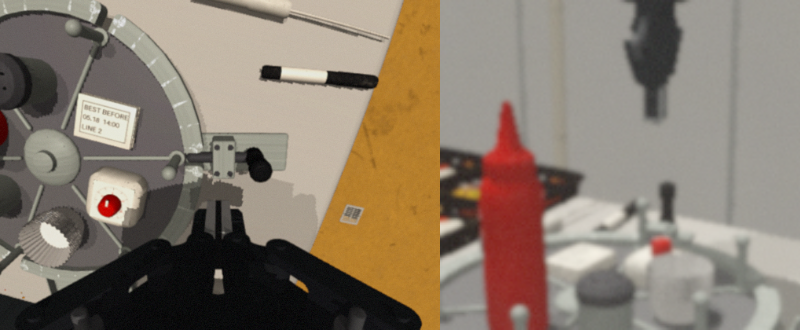

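The wrist view shows the shut fingers over the gap between the 270° peg, at about (172,165) in the montage, and the black knob, at about (258,163). I'll descend, then push outwards.

```bash

python3 -m crank '{"travel":[[0,0,-2],[0,0,-4],[0,0,-6],[0,0,-7.5],[0,0,-8.5]],"turn":[[0,0,0],[0,0,0],[0,0,0],[0,0,0],[0,0,0]],"gripper":[1,1,1,1,1]}'
python3 -m crank '{"travel":[[0,0,-1],[0,0,-2],[0,0,-2.6],[0,0,-2.6],[0,0,-2.6]],"turn":[[0,0,0],[0,0,0],[0,0,0],[0,0,0],[0,0,0]],"gripper":[1,1,1,1,1]}'
python3 -m crank '{"travel":[[0.1,-0.4,0],[0.2,-0.8,0],[0.27,-1.2,0],[0.32,-1.4,0],[0.37,-1.6,0]],"turn":[[0,0,0],[0,0,0],[0,0,0],[0,0,0],[0,0,0]],"gripper":[1,1,1,1,1]}'
python3 -m crank '{"travel":[[0.08,-0.35,0],[0.16,-0.7,0],[0.24,-1.05,0],[0.32,-1.4,0],[0.41,-1.75,0]],"turn":[[0,0,0],[0,0,0],[0,0,0],[0,0,0],[0,0,0]],"gripper":[1,1,1,1,1]}'
```

```text
clock: 2.7
position: [0.592, -0.0514, 0.0755]
tool_rot: [-3.141, 0.001, 0.232]
force: [-0.6, 0.6, 0.3]
grip_width: -0.0001
finger_force: 0.0
clock: 3.2
position: [0.5925, -0.0512, 0.0507]
tool_rot: [3.142, -0.0, 0.232]
force: [0.6, -0.4, 0.3]
grip_width: -0.0003
finger_force: 0.0
clock: 3.7
position: [0.596, -0.0673, 0.0505]
tool_rot: [-3.141, 0.0, 0.232]
force: [-0.6, 3.2, -0.2]
grip_width: -0.0002
finger_force: 1.7
clock: 4.2
position: [0.6001, -0.085, 0.0505]
tool_rot: [-3.141, 0.0, 0.232]
force: [-1.8, 3.6, 2.1]
grip_width: 0.0001
finger_force: 2.0
```

```bash

python3 -m crank '{"travel":[[0.04,-0.16,0],[0.07,-0.31,0],[0.1,-0.43,0],[0.13,-0.55,0],[0.15,-0.65,0]],"turn":[[0,0,0],[0,0,0],[0,0,0],[0,0,0],[0,0,0]],"gripper":[1,1,1,1,1]}'
python3 -m crank '{"travel":[[0.01,-0.05,0],[0.02,-0.1,0],[0.04,-0.15,0],[0.05,-0.2,0],[0.06,-0.25,0]],"turn":[[0,0,0],[0,0,0],[0,0,0],[0,0,0],[0,0,0]],"gripper":[1,1,1,1,1]}'
```

```text
clock: 4.7
position: [0.6016, -0.0913, 0.0505]
tool_rot: [3.142, 0.0, 0.232]
force: [-1.8, 3.3, 2.7]
grip_width: 0.0001
finger_force: 1.6
clock: 5.2
position: [0.6018, -0.0923, 0.0504]
tool_rot: [-3.14, 0.0, 0.233]
force: [-5.2, 11.6, 3.7]
grip_width: 0.0001
finger_force: 6.2
```

The bolt is fully drawn: the force climbs against the stop. I'll back off, rise and go behind the 210° peg.

```bash

python3 -m crank '{"travel":[[-0.1,0.4,0],[-0.3,1.1,0],[-0.34,1.46,1.5],[-0.34,1.46,4.5],[-0.34,1.46,8]],"turn":[[0,0,0],[0,0,0],[0,0,0],[0,0,0],[0,0,0]],"gripper":[1,1,1,1,1]}'
python3 -m crank '{"travel":[[-2,1.5,0],[-4,3,0],[-6,4.6,0],[-8,6.1,0],[-10,7.6,0]],"turn":[[0,0,-7],[0,0,-14],[0,0,-21],[0,0,-28],[0,0,-35]],"gripper":[1,1,1,1,1]}'
python3 -m crank '{"travel":[[-2,1.5,0],[-4,3,0],[-6,4.6,0],[-7.5,5.7,0],[-7.5,5.7,0]],"turn":[[0,0,-7],[0,0,-14],[0,0,-21],[0,0,-25],[0,0,-25]],"gripper":[1,1,1,1,1]}'
python3 - <<'E'
from h import *
a=snap('wrist','w2');b=snap('side','d2')
im=cv2.imread('pics/d2.png')[100:310,170:450];w=cv2.imread('pics/w2.png')
cv2.imwrite('pics/m2.png',np.hstack([cv2.resize(w,(400,300)),cv2.resize(im,(400,300))]))
print(bot.observe()['position'],bot.observe()['tool_rot'])
E
```

```text
clock: 5.7
position: [0.5984, -0.0788, 0.1318]
tool_rot: [-3.141, 0.001, 0.233]
force: [0.3, -0.2, 0.7]
grip_width: -0.0004
finger_force: 0.0
clock: 6.2
position: [0.4982, -0.0024, 0.1316]
tool_rot: [-3.141, -0.001, -0.384]
force: [0.7, 1.0, -0.6]
grip_width: -0.0003
finger_force: 0.0
clock: 6.7
position: [0.4228, 0.0559, 0.1314]
tool_rot: [-3.141, 0.0, -0.813]
force: [0.3, 0.3, -0.1]
grip_width: 0.0001
finger_force: 0.0
[0.42425465 0.05456741 0.13122422] [-3.14052612e+00 -7.50935648e-04 -8.12349521e-01]
```

View pics/m2.png

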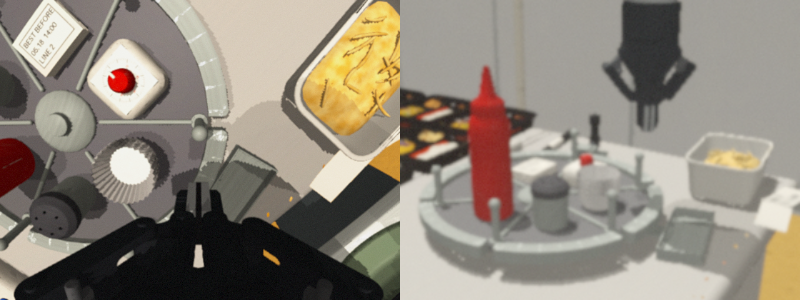

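The bolt is clear, and the fingers are behind the 210° peg, seen at about (200,125) in the wrist view, well away from the cups. Next I compute the sweep steps.

```bash
cat > plan.py <<'E'
from h import *
def plan(a0,sched,r0,r=.145):
    # a0: world angle (deg) of finger about axis
    c=np.load('c.npy');P=lambda a,r:r*np.array([np.cos(np.radians(a)),np.sin(np.radians(a))])
    a=a0;p0=P(a,r0)
    for call in sched:
        T=[];s=a
        for d in call:
            a+=d;q=P(a,r)-p0;T.append([round(q[0]*100,2),round(q[1]*100,2),0])
        print(str(T).replace(' ',''),[round(x,1) for x in np.cumsum(call)])
        p0=p0+np.array(T[-1][:2])/100
E
python3 - <<'E'
from plan import *
plan(211.35,[[1.2]*5,[1.6,2,2.4,2.8,3]]+[[3.2]*5]*6+[[2.6,2,1.5,1,.6]],.1461)
E
python3 -m crank '{"travel":[[0,0,-2],[0,0,-4],[0,0,-6],[0,0,-7.6],[0,0,-7.6]],"turn":[[0,0,0],[0,0,0],[0,0,0],[0,0,0],[0,0,0]],"gripper":[1,1,1,1,1]}'
```

```text
[[np.float64(0.25),np.float64(-0.2),0],[np.float64(0.42),np.float64(-0.45),0],[np.float64(0.59),np.float64(-0.71),0],[np.float64(0.77),np.float64(-0.95),0],[np.float64(0.95),np.float64(-1.2),0]] [np.float64(1.2), np.float64(2.4), np.float64(3.6), np.float64(4.8), np.float64(6.0)]
[[np.float64(0.25),np.float64(-0.31),0],[np.float64(0.58),np.float64(-0.7),0],[np.float64(0.98),np.float64(-1.15),0],[np.float64(1.48),np.float64(-1.66),0],[np.float64(2.04),np.float64(-2.17),0]] [np.float64(1.6), np.float64(3.6), np.float64(6.0), np.float64(8.8), np.float64(11.8)]
[[np.float64(0.63),np.float64(-0.51),0],[np.float64(1.28),np.float64(-0.99),0],[np.float64(1.96),np.float64(-1.43),0],[np.float64(2.67),np.float64(-1.83),0],[np.float64(3.39),np.float64(-2.19),0]] [np.float64(3.2), np.float64(6.4), np.float64(9.6), np.float64(12.8), np.float64(16.0)]
[[np.float64(0.75),np.float64(-0.32),0],[np.float64(1.51),np.float64(-0.59),0],[np.float64(2.28),np.float64(-0.83),0],[np.float64(3.07),np.float64(-1.02),0],[np.float64(3.87),np.float64(-1.17),0]] [np.float64(3.2), np.float64(6.4), np.float64(9.6), np
[... 868 characters left out ...]
16.0)]
[[np.float64(0.62),np.float64(0.52),0],[np.float64(1.2),np.float64(1.09),0],[np.float64(1.75),np.float64(1.68),0],[np.float64(2.27),np.float64(2.3),0],[np.float64(2.75),np.float64(2.96),0]] [np.float64(3.2), np.float64(6.4), np.float64(9.6), np.float64(12.8), np.float64(16.0)]
[[np.float64(0.36),np.float64(0.54),0],[np.float64(0.62),np.float64(0.98),0],[np.float64(0.81),np.float64(1.31),0],[np.float64(0.93),np.float64(1.53),0],[np.float64(1.0),np.float64(1.66),0]] [np.float64(2.6), np.float64(4.6), np.float64(6.1), np.float64(7.1), np.float64(7.7)]
clock: 7.3
position: [0.4238, 0.053, 0.0533]
tool_rot: [3.14, 0.002, -0.816]
force: [0.5, -0.5, 0.1]
grip_width: -0.0001
finger_force: 0.0
```

```bash

python3 -m crank '{"travel":[[0.25,-0.2,0],[0.42,-0.45,0],[0.59,-0.71,0],[0.77,-0.95,0],[0.95,-1.2,0]],"turn":[[0,0,0],[0,0,0],[0,0,0],[0,0,0],[0,0,0]],"gripper":[1,1,1,1,1]}'
python3 -m crank '{"travel":[[0.25,-0.31,0],[0.58,-0.7,0],[0.98,-1.15,0],[1.48,-1.66,0],[2.04,-2.17,0]],"turn":[[0,0,1.6],[0,0,3.6],[0,0,6],[0,0,8.8],[0,0,11.8]],"gripper":[1,1,1,1,1]}'
python3 -m crank '{"travel":[[0.63,-0.51,0],[1.28,-0.99,0],[1.96,-1.43,0],[2.67,-1.83,0],[3.39,-2.19,0]],"turn":[[0,0,3.2],[0,0,6.4],[0,0,9.6],[0,0,12.8],[0,0,16]],"gripper":[1,1,1,1,1]}'
```

```text
clock: 7.8
position: [0.4336, 0.0419, 0.0548]
tool_rot: [-3.141, -0.0, -0.815]
force: [-0.3, 1.7, 0.7]
grip_width: -0.0002
finger_force: 0.9
clock: 8.3
position: [0.4539, 0.02, 0.0545]
tool_rot: [3.142, 0.0, -0.605]
force: [-0.5, 1.7, -0.2]
grip_width: -0.0003
finger_force: 1.1
clock: 8.8
position: [0.4877, -0.0021, 0.0545]
tool_rot: [3.141, 0.0, -0.326]
force: [-2.2, 1.0, 1.0]
grip_width: -0.0
finger_force: 1.1
```

The peg is being pushed at about 2 N. Continuing the sweep.

```bash

python3 -m crank '{"travel":[[0.75,-0.32,0],[1.51,-0.59,0],[2.28,-0.83,0],[3.07,-1.02,0],[3.87,-1.17,0]],"turn":[[0,0,3.2],[0,0,6.4],[0,0,9.6],[0,0,12.8],[0,0,16]],"gripper":[1,1,1,1,1]}'
python3 -m crank '{"travel":[[0.8,-0.1,0],[1.61,-0.16,0],[2.42,-0.17,0],[3.23,-0.13,0],[4.03,-0.06,0]],"turn":[[0,0,3.2],[0,0,6.4],[0,0,9.6],[0,0,12.8],[0,0,16]],"gripper":[1,1,1,1,1]}'
python3 -m crank '{"travel":[[0.8,0.13,0],[1.59,0.29,0],[2.38,0.51,0],[3.14,0.76,0],[3.9,1.06,0]],"turn":[[0,0,3.2],[0,0,6.4],[0,0,9.6],[0,0,12.8],[0,0,16]],"gripper":[1,1,1,1,1]}'
python3 -m crank '{"travel":[[0.73,0.34,0],[1.45,0.72,0],[2.14,1.14,0],[2.81,1.59,0],[3.45,2.09,0]],"turn":[[0,0,3.2],[0,0,6.4],[0,0,9.6],[0,0,12.8],[0,0,16]],"gripper":[1,1,1,1,1]}'
python3 -m crank '{"travel":[[0.62,0.52,0],[1.2,1.09,0],[1.75,1.68,0],[2.27,2.3,0],[2.75,2.96,0]],"turn":[[0,0,3.2],[0,0,6.4],[0,0,9.6],[0,0,12.8],[0,0,16]],"gripper":[1,1,1,1,1]}'
python3 -m crank '{"travel":[[0.36,0.54,0],[0.62,0.98,0],[0.81,1.31,0],[0.93,1.53,0],[1.0,1.66,0]],"turn":[[0,0,2.6],[0,0,4.6],[0,0,6.1],[0,0,7.1],[0,0,7.7]],"gripper":[1,1,1,1,1]}'
python3 - <<'E'
from h import *
a=snap('scene','s3');b=snap('side','d3');w=snap('wrist','w3')
c=np.load('c.npy');p=np.array(bot.observe()['position']);e=p[:2]-c[:2]
print(p,np.hypot(*e),np.degrees(np.arctan2(e[1],e[0])-c[2])%360)
cr=lambda f,y,x:cv2.resize(cv2.imread(f'pics/{f}.png')[y:y+180,x:x+240],(400,300),interpolation=cv2.INTER_CUBIC)
A=np.vstack([np.hstack([cr('s3',130,160),cr('d3',140,170)]),np.hstack([cv2.resize(cv2.imread('pics/w3.png'),(400,300)),np.zeros((300,400,3),np.uint8)])])
cv2.imwrite('pics/m3.png',A)
E
```

```text
clock: 9.3
position: [0.5263, -0.0138, 0.0544]
tool_rot: [3.141, 0.001, -0.047]
force: [-1.7, 1.2, 1.0]
grip_width: -0.0
finger_force: 1.1
clock: 9.8
position: [0.5665, -0.0144, 0.0543]
tool_rot: [3.141, 0.001, 0.232]
force: [-2.9, 1.1, 0.9]
grip_width: -0.0001
finger_force: 1.1
clock: 10.3
position: [0.6055, -0.004, 0.0543]
tool_rot: [3.142, 0.001, 0.511]
force: [-2.6, 0.6, 0.6]
grip_width: 0.0002
finger_force: 1.1
clock: 10.8
position: [0.6401, 0.0168, 0.0543]
tool_rot: [3.142, 0.001, 0.791]
force: [-2.2, -1.5, 0.7]
grip_width: 0.0001
finger_force: 1.1
clock: 11.3
position: [0.6677, 0.0462, 0.0543]
tool_rot: [-3.142, 0.001, 1.07]
force: [-1.5, -2.5, 0.2]
grip_width: 0.0002
finger_force: 1.1
clock: 11.8
position: [0.6776, 0.0636, 0.0544]
tool_rot: [-3.142, 0.0, 1.202]
force: [1.4, -1.1, 0.3]
grip_width: -0.0002
finger_force: 0.7
[0.67752469 0.06381783 0.05450753] 0.144720591122477 319.52580180948837
```

View pics/m3.png

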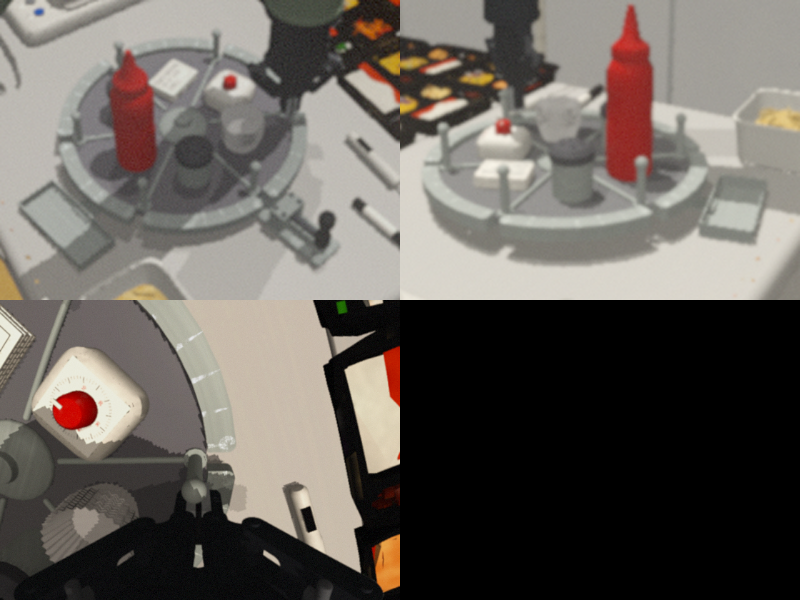

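The bottle stands near the front station, just short of it, and everything is upright. I'll enlarge both views and fit the turntable angle.

```bash
python3 - <<'E'
import cv2,numpy as np
f=lambda n,y,x,h:cv2.resize(cv2.imread(f'pics/{n}.png')[y:y+h,x:x+200],None,fx=4,fy=4,interpolation=cv2.INTER_CUBIC)
cv2.imwrite('pics/m4.png',np.vstack([f('s3',148,180,75),f('d3',185,175,75)]))
f2=f('s3',200,180,60)
cv2.imwrite('pics/m4.png',np.vstack([f('s3',148,180,20),f2,f('d3',205,175,65)]))
E
```

```text
(no output)
```

View pics/m4.png

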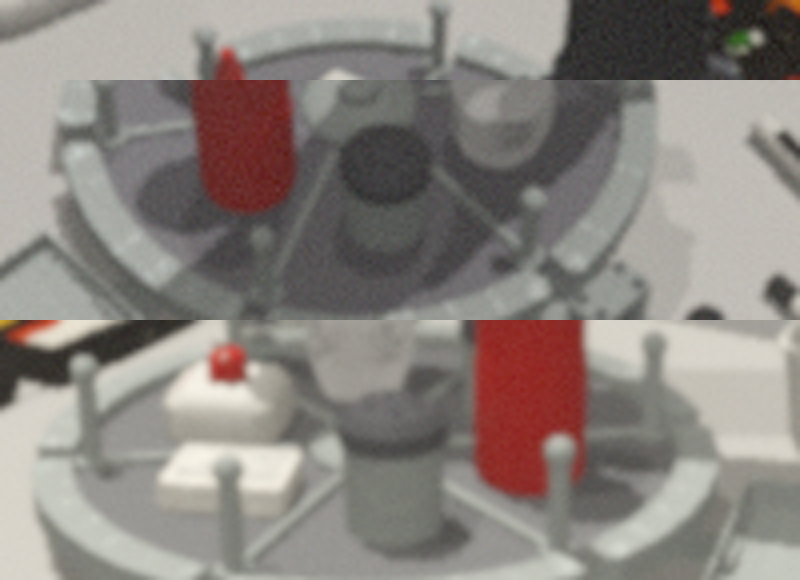

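```bash
python3 - <<'E'
from fit import *
c=np.load('c.npy');s,d=ld('s3'),ld('d3')
S={90:(180+205/4,148+38/4),30:(180+438/4,148+12/4),210:(180+261/4,200+157/4),270:(180+533/4,200+116/4)}
D={30:(175+83/4,205+45/4),90:(175+228/4,205+148/4),150:(175+560/4,205+127/4),210:(175+654/4,205+25/4)}
def res(x,c=c):
    return np.concatenate([proj(i,[model(c,k,.143,.083,x[0]) for k in M])+[.4,.4]-np.array(list(M.values())) for i,M in((s,S),(d,D))]).ravel()
f=least_squares(res,[0],loss='soft_l1');print(np.degrees(f.x));print(f.fun.reshape(-1,2).round(1).tolist())
g=least_squares(lambda v:res([0],v),c);print(g.x,np.degrees(g.x[2]-c[2]))
E
```

```text
[-3.41196769]
[[-0.1, 0.1], [0.4, -0.7], [0.5, 0.9], [0.2, 1.2], [0.1, 1.1], [-0.3, -0.1], [-0.4, 0.7], [-0.3, -0.7]]
[0.54857356 0.13058637 0.17094307] -3.3989482496050436
```

```bash
python3 - <<'E'
from plan import *
plan(332.7,[[.6,.8,.8,.7,.5]],.1447,.1447)
E
```

```text
[[np.float64(0.07),np.float64(0.14),0],[np.float64(0.16),np.float64(0.32),0],[np.float64(0.25),np.float64(0.5),0],[np.float64(0.32),np.float64(0.66),0],[np.float64(0.37),np.float64(0.77),0]] [np.float64(0.6), np.float64(1.4), np.float64(2.2), np.float64(2.9), np.float64(3.4)]
```

Then back straight off by 2 cm along the tangent, with a picture to check.

```bash

python3 -m crank '{"travel":[[0.07,0.14,0],[0.16,0.32,0],[0.25,0.5,0],[0.32,0.66,0],[0.37,0.77,0]],"turn":[[0,0,0.6],[0,0,1.4],[0,0,2.2],[0,0,2.9],[0,0,3.4]],"gripper":[1,1,1,1,1]}'
python3 -m crank '{"travel":[[0,0,0],[0,0,0],[-0.1,-0.3,0],[-0.4,-0.9,0],[-0.7,-1.6,0]],"turn":[[0,0,0],[0,0,0],[0,0,0],[0,0,0],[0,0,0]],"gripper":[1,1,1,1,1]}'
python3 -m crank '{"travel":[[-0.1,-0.3,0],[0,0,2],[0,0,4],[0,0,7],[0,0,10]],"turn":[[0,0,0],[0,0,0],[0,0,0],[0,0,0],[0,0,0]],"gripper":[1,1,1,1,1]}'
python3 - <<'E'
from h import *
a=snap('scene','s5');b=snap('side','d5')
f=lambda n,y,x,h:cv2.resize(cv2.imread(f'pics/{n}.png')[y:y+h,x:x+200],None,fx=4,fy=4,interpolation=cv2.INTER_CUBIC)
cv2.imwrite('pics/m5.png',np.vstack([f('s5',148,180,20),f('s5',200,180,60),f('d5',205,175,65)]))
E
```

```text
clock: 12.45
position: [0.6814, 0.0716, 0.0545]
tool_rot: [-3.142, -0.0, 1.261]
force: [0.5, -1.3, -0.1]
grip_width: -0.0001
finger_force: 0.7
clock: 12.95
position: [0.674, 0.0548, 0.0545]
tool_rot: [-3.142, 0.0, 1.26]
force: [0.1, -0.5, -0.0]
grip_width: 0.0
finger_force: 0.0
clock: 13.45
position: [0.674, 0.055, 0.1554]
tool_rot: [-3.141, 0.0, 1.26]
force: [-0.9, 0.4, 0.5]
grip_width: -0.0003
finger_force: 0.0
```

View pics/m5.png

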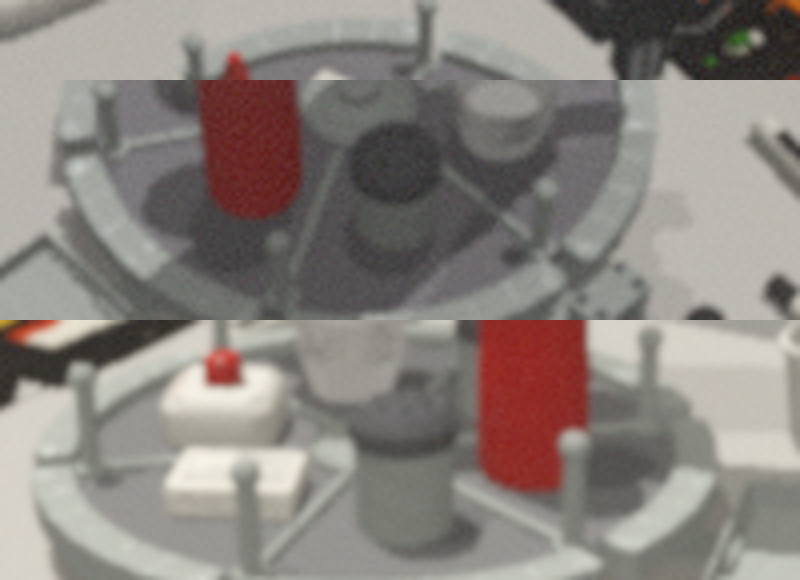

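```bash
python3 - <<'E'
from fit import *
c=np.load('c.npy');s,d=ld('s5'),ld('d5')
S={90:(180+193/4,148+43/4),30:(180+426/4,148+8/4),210:(180+277/4,200+162/4),270:(180+544/4,200+107/4)}
D={30:(175+82/4,205+50/4),90:(175+246/4,205+147/4),150:(175+574/4,205+120/4),210:(175+649/4,205+18/4)}
def res(x,c=c):
    return np.concatenate([proj(i,[model(c,k,.143,.083,x[0]) for k in M])+[.4,.4]-np.array(list(M.values())) for i,M in((s,S),(d,D))]).ravel()
f=least_squares(res,[0],loss='soft_l1');print(np.degrees(f.x));print(f.fun.reshape(-1,2).round(1).tolist())
E
python3 -m crank '{"travel":[[-0.9,-2.9,0],[-1.8,-5.8,0],[-2.7,-8.7,0],[-3.6,-11.6,0],[-4.5,-14.5,0]],"turn":[[0,0,-8],[0,0,-16],[0,0,-24],[0,0,-32],[0,0,-40]],"gripper":[1,1,1,1,1]}'
python3 -m crank '{"travel":[[-0.8,-2.8,0],[-1.5,-5.7,0],[-1.5,-5.7,-1],[-1.5,-5.7,-2],[-1.5,-5.7,-2]],"turn":[[0,0,-8],[0,0,-14],[0,0,-19],[0,0,-19],[0,0,-19]],"gripper":[1,1,1,1,1]}'
```

```text
[-0.03326016]
[[0.1, 0.5], [0.1, -0.4], [0.3, 0.7], [0.3, 1.3], [0.1, 1.4], [-0.5, 0.9], [-0.3, 1.2], [-0.2, -0.3]]
clock: 14.05
position: [0.6286, -0.0911, 0.1542]
tool_rot: [-3.142, 0.0, 0.556]
force: [-0.1, -0.0, -0.7]
grip_width: 0.0002
finger_force: 0.0
clock: 14.55
position: [0.6135, -0.1458, 0.1329]
tool_rot: [-3.14, 0.002, 0.234]
force: [0.3, 1.1, -0.1]
grip_width: -0.0
finger_force: 0.0
```

The turntable is at 120° within a fraction of a degree. I'll descend outside the knob and push it in.

```bash

python3 -m crank '{"travel":[[0.2,-0.8,0],[0.2,-0.8,-2],[0.2,-0.8,-4.5],[0.2,-0.8,-7],[0.2,-0.8,-8.1]],"turn":[[0,0,0],[0,0,0],[0,0,0],[0,0,0],[0,0,0]],"gripper":[1,1,1,1,1]}'
python3 -m crank '{"travel":[[0,0,0],[-0.09,0.4,0],[-0.18,0.8,0],[-0.25,1.1,0],[-0.32,1.4,0]],"turn":[[0,0,0],[0,0,0],[0,0,0],[0,0,0],[0,0,0]],"gripper":[1,1,1,1,1]}'
python3 -m crank '{"travel":[[-0.07,0.3,0],[-0.14,0.6,0],[-0.21,0.9,0],[-0.28,1.2,0],[-0.34,1.45,0]],"turn":[[0,0,0],[0,0,0],[0,0,0],[0,0,0],[0,0,0]],"gripper":[1,1,1,1,1]}'
python3 - <<'E'
from h import *
c=np.load('c.npy');p=bot.observe()['position'];e=p[:2]-c[:2];u=np.array([np.sin(c[2]),-np.cos(c[2])])
print(p,'r',e@u,'lat',e@[ -u[1],u[0]])
E
```

```text
clock: 15.05
position: [0.6157, -0.1545, 0.0518]
tool_rot: [-3.141, 0.002, 0.232]
force: [-0.0, -0.8, -0.5]
grip_width: -0.0
finger_force: 0.0
clock: 15.55
position: [0.6134, -0.1402, 0.0542]
tool_rot: [3.141, -0.001, 0.231]
force: [-0.0, 0.4, 0.1]
grip_width: -0.0002
finger_force: 0.0
clock: 16.05
position: [0.6097, -0.1259, 0.0536]
tool_rot: [3.142, -0.0, 0.231]
force: [1.4, -3.4, 2.5]
grip_width: 0.0003
finger_force: 1.8
[ 0.60972431 -0.1258866   0.05356321] r 0.2631617424942699 lat 0.0007804086086731638
```

Contact made; about 10 mm of travel is left.

```bash

python3 -m crank '{"travel":[[-0.05,0.2,0],[-0.09,0.4,0],[-0.13,0.55,0],[-0.17,0.7,0],[-0.2,0.85,0]],"turn":[[0,0,0],[0,0,0],[0,0,0],[0,0,0],[0,0,0]],"gripper":[1,1,1,1,1]}'
python3 -m crank '{"travel":[[-0.01,0.05,0],[-0.02,0.1,0],[-0.04,0.15,0],[-0.05,0.2,0],[-0.06,0.25,0]],"turn":[[0,0,0],[0,0,0],[0,0,0],[0,0,0],[0,0,0]],"gripper":[1,1,1,1,1]}'
python3 - <<'E'
from h import *
c=np.load('c.npy');p=bot.observe()['position'];e=p[:2]-c[:2];u=np.array([np.sin(c[2]),-np.cos(c[2])])
print(p,'r',e@u,'lat',e@[ -u[1],u[0]])
E
```

```text
clock: 16.55
position: [0.6077, -0.1175, 0.0535]
tool_rot: [-3.142, 0.0, 0.231]
force: [1.3, -2.6, 1.8]
grip_width: -0.0001
finger_force: 1.7
clock: 17.05
position: [0.6071, -0.1151, 0.0535]
tool_rot: [-3.142, 0.0, 0.231]
force: [1.3, -2.9, 1.3]
grip_width: -0.0001
finger_force: 1.6
[ 0.60707628 -0.11507483  0.05348796] r 0.2520309599209684 lat 0.0006699109798515707
```

```bash

python3 -m crank '{"travel":[[-0.01,0.05,0],[-0.02,0.1,0],[-0.04,0.15,0],[-0.05,0.2,0],[-0.06,0.25,0]],"turn":[[0,0,0],[0,0,0],[0,0,0],[0,0,0],[0,0,0]],"gripper":[1,1,1,1,1]}'
```

```text
clock: 17.55
position: [0.6069, -0.1143, 0.0536]
tool_rot: [3.14, -0.001, 0.23]
force: [6.5, -12.3, -0.2]
grip_width: -0.0001
finger_force: 7.0
```

The force rises at the stop. One firmer press to be sure, then retreat and look.

```bash

python3 -m crank '{"travel":[[-0.02,0.1,0],[-0.04,0.2,0],[-0.05,0.25,0],[-0.05,0.25,0],[-0.05,0.25,0]],"turn":[[0,0,0],[0,0,0],[0,0,0],[0,0,0],[0,0,0]],"gripper":[1,1,1,1,1]}'
python3 -m crank '{"travel":[[0.1,-0.4,0],[0.25,-1,0],[0.4,-1.8,0],[0.6,-2.6,0],[0.6,-2.6,0]],"turn":[[0,0,0],[0,0,0],[0,0,0],[0,0,0],[0,0,0]],"gripper":[1,1,1,1,1]}'
python3 -m crank '{"travel":[[0,0,2],[0,0,5],[0,0,9],[0,-2,13],[0,-5,16]],"turn":[[0,0,0],[0,0,0],[0,0,0],[0,0,0],[0,0,0]],"gripper":[1,1,1,1,1]}'
python3 -m crank '{"travel":[[-2,-4,0],[-4,-8,0],[-6,-12,0],[-8,-16,0],[-8,-16,0]],"turn":[[0,0,0],[0,0,0],[0,0,0],[0,0,0],[0,0,0]],"gripper":[1,1,1,1,1]}'
python3 - <<'E'
from h import *
a=snap('scene','s6');b=snap('side','d6')
cr=lambda f,y,x:cv2.resize(cv2.imread(f'pics/{f}.png')[y:y+180,x:x+240],(400,300),interpolation=cv2.INTER_CUBIC)
cv2.imwrite('pics/m6.png',np.vstack([np.hstack([cr('s6',130,160),cr('d6',140,170)]),np.hstack([cr('s0',130,160),cr('d0',140,170)])]))
E
```

```text
clock: 18.05
position: [0.6068, -0.1141, 0.0538]
tool_rot: [3.137, -0.001, 0.228]
force: [9.0, -21.9, -3.9]
grip_width: -0.0001
finger_force: 11.7
clock: 18.55
position: [0.612, -0.1376, 0.0534]
tool_rot: [3.141, 0.0, 0.229]
force: [-0.2, 0.4, -0.7]
grip_width: -0.0001
finger_force: 0.0
clock: 19.05
position: [0.6127, -0.1846, 0.2163]
tool_rot: [-3.141, -0.002, 0.234]
force: [-0.4, -1.3, 0.2]
grip_width: 0.0002
finger_force: 0.0
clock: 19.55
position: [0.5281, -0.3523, 0.2134]
tool_rot: [3.14, 0.002, 0.223]
force: [1.2, 0.6, 0.2]
grip_width: 0.0
finger_force: 0.0
```

View pics/m6.png

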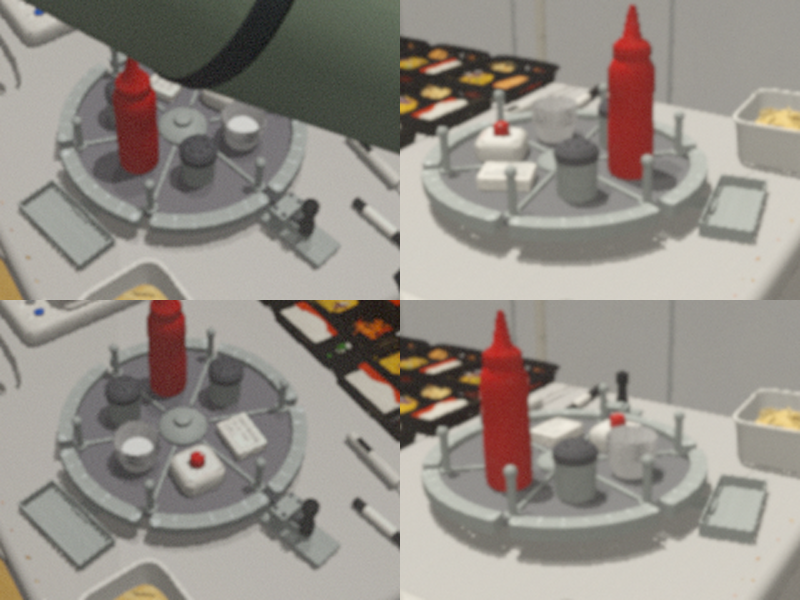

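The top row is now and the bottom row is the start. The knob is back at its starting pixel, (311,207) against (311,507−300). The pegs coincide with their starting places, the bottle stands upright at the front by the tray, and all else is undisturbed.

```bash
python3 -c "from workcell import bot; print(bot.job_done())"
```

```text
the job is handed in; nothing more can be done
None
```

The job is handed in at about 20 s of the 72 s allowed: the turntable was freed and turned 120° so the squeeze bottle stands upright at the front by the drip tray, the bolt is fully home again, and the last pictures show nothing else disturbed.

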